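# Empty the plaque press's catch tray into the ware tote

## Robot

A 6-joint arm with a two-finger parallel gripper is mounted at the origin on the work surface. World frame = base frame: x ahead of the robot, y to its left, z up, the work surface at z = 0. Lengths are in m, angles in degrees, forces in N, time in s.
With the tool pointing down it reaches from about 0.25 to 0.8 m from the base axis. Payload 8.5 kg.
Tool frame: the origin (TCP) lies midway between the tips of the shut fingers; the grasp point (between the pads) lies arm.pinch_z behind it (arm.pinch_z is the distance from the TCP to the grasp point, in m); z points along the fingers, y is the line along which they close (so a half turn about z gives the same grasp; the last joint's range is limited). The gripper opens to 85 mm and grips with 20 to 120 N. Pads are 22 mm wide; open, the fingers measure 114 mm over their backs; the gripper's body (76 mm by 85 mm) begins 54 mm behind the grasp point. The pads swing forward as they close: fully open they stand 13 mm farther back than shut.
Start: joints at [64.286, 13.648, -0.773, 75.585, 0, 90], TCP at [0.228, 0.473, 0.231] pointing down, gripper open.
Joint ranges: [-152.45, 152.45], [-59.26, 108.67], [-65.41, 83.53], [-104.44, 129.93], [-82.83, 76.93], [-180, 180]. Speed limits (degrees/s): [127.2, 127.2, 159.86, 180, 180, 180].

## Interface

Orientations are given as a 3x3 rotation matrix whose columns are the frame's x, y, z axes.
In Python, from cell import arm gives the robot as it stands.
- The arm moves only by the tool play_rows, never from a script. Its argument "commands" is text: rows parted by semicolons, each of 4 numbers parted by spaces: the shift along the tool's x, y, z as a fraction of full scale, then the turn about the tool's z as a fraction of full scale. In form: dx dy dz yaw; .... A call has 1 to 12 rows; each row shifts and turns the commanded pose from where the row before left it, along the tool's axes as they then stand; what a row does not reach is not made up. Full scale, the value 1, is 200 mm for a shift and 30 degrees for a turn. A row lasts 1/10 s, in which the tool goes at most 50 mm and 8.59 degrees, less where a joint would pass 70% of its speed; a pose out of reach is approached as far as the arm can. A call with a number of a shift or a turn outside -1 to 1 is refused whole. A call with a gripper value outside its range is refused whole. "grip" is the opening, from 0 (shut) to 1 (fully open), set as the call begins (left out, the last holds). The fingers move at their own pace and stop on an object; "force" is the grip in N (left out, the last holds). Time passes only in rows, so rows that do not move let the fingers close. It gives the time, the measured TCP pose, the force, the opening and the grip force at its end, in the units of the state.
- arm.state(): the state, without advancing time (a new reading comes with each control period).
- arm.read_camera(name): name is "scene" or "side" or "wrist"; returns a dict with "img" (480x640x3 uint8, red, green, blue), "fx", "fy", "cx", "cy" (pixels), "R" (3x3) and "t" (3): a world point X has camera coordinates R X + t. Camera axes: x right, y down, z forward; pixel columns grow to the right and rows downward; lengths in m; the calibration is good to about 2 mm. A picture is of the moment at which its call begins. There is no depth.
- arm.job_done(): hands the job in; it is judged then, once.
Trained networks look in a picture, given as the dict that the camera call returned (one of the last four; its "shot" number tells which), for a name from the list of things; names that differ only in an ending like _2 or _b are one class to them, and where a whole thing is asked for, a point or a joint stands for the part that bears it (a point fixed in the world has none). Each returns a list of dicts, best first, with "p" (0 to 1); they miss things now and then, are a little off and sometimes report something else, mostly with a low value. They report only what shows in the picture. A call takes as long as a camera call.
- arm.search_frame(label, picture): "centre" ([x, y, z] in m, in world coordinates, good to about 4 mm: the middle of the surface that is visible of it).
The state is a dict: "t": time; "joint_pos": joint angles; "joint_vel": joint speeds; "joint_efforts": joint torques, N m; "position": TCP position; "tcp_rot": TCP orientation; "wrist_force": force on the tool from outside, world axes, zero at the start; "ft_torque": the same for the moment, N m; "gripper_width": finger opening in m; "grip_force": force on a finger pad.
Only numpy, scipy, OpenCV 4.12 (cv2) and the standard library are available. Lean on these libraries where they do the work, as an engineer would, in place of code of your own. Each camera call takes 0.05 s, during which the arm holds its last target. There are 200 camera calls.

## Task

Stop the press by swinging its run lever all the way over, away from the robot; only then take the two finished house-shaped plaques out of the leaning catch tray and stand each upright, point up, in a free compartment of the ware tote, setting it down rather than dropping it. Leave the plain rectangular blank in the tray, the plaque already in the tote and the glaze jar where they are.

Things in the scene. Friction and masses are not known exactly. Their poses are not given: they have to be found in the camera images.
- run_lever (a joint): run lever of the press, a toggle lever about 80 mm long that swings in the press's x-z plane: 0 = leaning to the press's -x (running), growing as it swings to +x, 1.0 rad = hard over to +x (stopped; above 0.8 counts as stopped). It starts between 0 and 0.2 and stays where it is left; it yields to a few newtons
- run_lever_tip (a point): the centre of the ball, 26 mm across, at the run lever's end; axes turn with the lever
- press: grey plaque press, fixed. Origin: on the table under the middle of its catch tray; x points away from the robot, y along the tray to the left, z up. The lever's plinth is at y = +195 mm, the lever's axis at x = 0, z = 64 mm. The housing, 200 mm high with a 420 mm high column, starts at y = -250 mm
- tray (a point): middle of the catch tray, 55 mm above the table, axes as the press's: a steel gutter 270 mm long along y with lanes at y = -85, 0, +85 mm, parted by 12 mm ribs. Plaques stand in it leaning 30 degrees from vertical, tops to -x (the robot), on a backrest 6 mm thick that covers the lowest 32 mm of their under faces; above it both faces are free. A lip 8 mm high stands 14 mm off the upper faces
- house_a: finished house-shaped fired clay plaque, 14 mm thick (x, the face normal), 60 mm wide (y), 60 mm tall at the sides rising in a 45-degree gable to 90 mm at the point (z), about 130 g. Origin: centre of its bottom edge face; z runs up the plaque to its point. Starts in any one of the catch tray's three lanes, leaning 30 degrees
- house_b: finished house-shaped fired clay plaque, 14 mm thick (x, the face normal), 60 mm wide (y), 60 mm tall at the sides rising in a 45-degree gable to 90 mm at the point (z), about 130 g. Origin: centre of its bottom edge face; z runs up the plaque to its point. Starts in any one of the catch tray's three lanes, leaning 30 degrees
- blank: unfinished plain rectangular fired clay plaque, 14 mm thick (x, the face normal), 60 mm wide (y), 78 mm tall (z), about 130 g. Origin: centre of its bottom edge face; z runs up the plaque. Starts in any one of the catch tray's three lanes, leaning 30 degrees. Leave it there
- tote: grey plastic tote, 160 x 90 x 45 mm (x, y, z), walls and floor 5 mm, 0.9 kg, loose. Origin: centre of its underside. Four dividers as high as the walls part it into five compartments, each 26 mm clear in x and 80 mm in y, centred at x = -62, -31, 0, +31, +62 mm; all but the middle one are free. A plaque goes in with its faces to the tote's x and stands out by about 50 mm
- house_c: a finished plaque already standing in the middle compartment of the tote, the same as house_a. Leave it there
- jar: glaze jar with a red lid, 60 mm across, 85 mm high; origin at the centre of its underside. A bystander beside the tote, to be left where it is

How it is judged:
By the outcome, as a careful person would: the job done as asked, in the order asked, and still so for the second after the job is handed in, with the robot touching nothing.
It also fails if it takes over 64 s, if anything falls off the work surface, if the arm or the gripper's body presses on something with over 40 N, if the wrist force passes 120 N, or if a joint passes its speed limit or range.

## Working session

There is one attempt and no reset: what is moved stays moved. The work goes in short steps, Python scripts to look and compute and a tool call to move; the robot and the scene stay as the last step left them, time stands still between calls to the robot, and variables do not carry over. Pictures are saved under pics/ and viewed, at most 10 in all, crops included, and the job is handed in when it is done.

Besides the shell and the picture viewer there is one more tool, called after "Request:" by a JSON object that holds its "name" and its "arguments", one argument or row to a line. play_rows: Moves the arm, as the interface text tells. Its arguments: {"type":"object","properties":{"commands":{"type":"string"},"grip":{"type":"number"},"force":{"type":"number"}},"required":["commands"]}

```bash
mkdir -p pics; ls
python3 - <<'E'
from cell import arm
import cv2,numpy as np
s=arm.state();print({k:np.round(v,3).tolist() for k,v in s.items()},arm.pinch_z)
for c in("scene","side"):
    p=arm.read_camera(c);cv2.imwrite(f"pics/{c}0.png",p["img"][:,:,::-1]);print(c,p["fx"],p["cx"],p["cy"],np.round(p["R"],3).tolist(),np.round(p["t"],3).tolist())
    for l in("run_lever_tip","run_lever","press","house_a","blank","tote","jar"):
        print(l,[(round(d["p"],2),np.round(d["centre"],3).tolist()) for d in arm.search_frame(l,p)][:5])
E
```

```text
pics
{'t': 0.0, 'joint_pos': [64.287, 13.683, -0.817, 75.585, -0.0, 90.001], 'joint_vel': [-0.068, -0.03, -0.057, 0.113, 0.051, 0.028], 'joint_efforts': [0.002, -53.878, 34.644, 0.018, 0.0, -0.0], 'position': [0.228, 0.473, 0.231], 'tcp_rot': [[-0.901, 0.434, -0.001], [0.434, 0.901, -0.001], [-0.0, -0.001, -1.0]], 'wrist_force': [0.024, -0.0, 0.328], 'ft_torque': [0.001, 0.035, -0.035], 'grip_force': 0.0, 'gripper_width': 0.085} 0.0187
scene 543.2400002746857 319.63186123405444 228.8188939602262 [[-0.572, 0.82, 0.014], [0.55, 0.396, -0.735], [-0.609, -0.413, -0.677]] [0.303, -0.258, 1.291]
run_lever_tip [(0.92, [0.493, 0.108, 0.135]), (0.51, [0.562, 0.298, 0.029])]
run_lever [(0.83, [0.494, 0.104, 0.134])]
press [(0.93, [0.593, -0.348, 0.106])]
house_a [(0.92, [0.491, -0.007, 0.097]), (0.71, [0.489, -0.094, 0.1]), (0.59, [0.546, 0.309, 0.066])]
blank [(0.74, [0.482, -0.175, 0.093])]
tote [(0.78, [0.558, 0.298, 0.027])]
jar [(0.83, [0.713, 0.228, 0.071]), (0.3, [0.484, -0.174, 0.093])]
side 455.5399793265845 320.5332568589105 240.61036387869507 [[-0.999, 0.034, 0.001], [0.023, 0.701, -0.713], [-0.025, -0.713, -0.701]] [0.565, 0.034, 0.803]
run_lever_tip [(0.8, [0.49, 0.108, 0.143])]
run_lever [(0.6, [0.489, 0.11, 0.14]), (0.4, [0.549, -0.337, 0.071])]
press [(0.64, [0.553, -0.341, 0.069])]
house_a [(0.97, [0.484, -0.001, 0.095]), (0.7, [0.544, 0.322, 0.08]), (0.69, [0.484, -0.086, 0.099])]
blank [(0.57, [0.483, -0.164, 0.099])]
tote [(0.79, [0.543, 0.3, 0.015])]
jar [(0.82, [0.686, 0.236, 0.076])]
```

View pics/scene0.png

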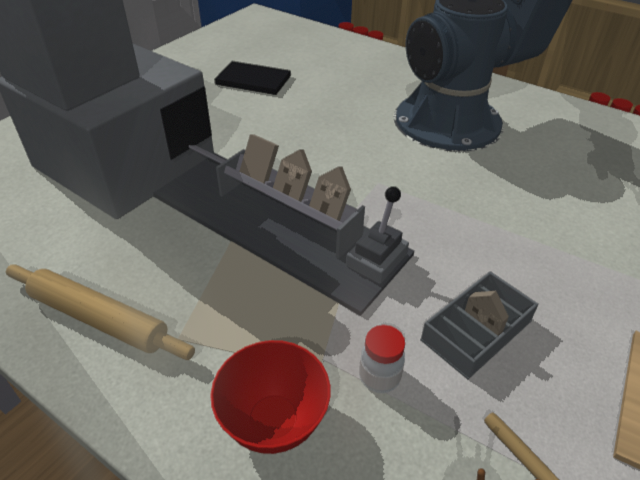

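View pics/side0.png

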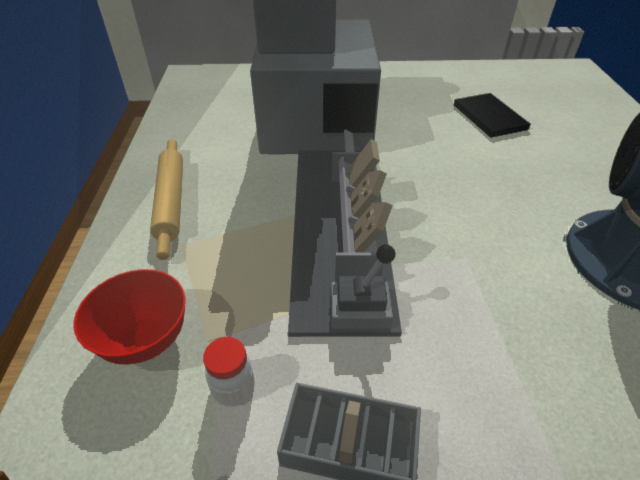

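The scene view shows the lever ball at (393,194), two houses at (292,175) and (332,192), and the blank at (260,158). The tote is around (480,322) with house_c in its middle compartment, and the jar is at (383,355). The side view agrees, with the ball at (386,254). I'll crop both for precise corners.

Run:
```python
import cv2,numpy as np
a=cv2.imread("pics/scene0.png");b=cv2.imread("pics/side0.png")
def crop(i,x,y,w,h,k):
    c=cv2.resize(i[y:y+h,x:x+w],None,fx=k,fy=k,interpolation=cv2.INTER_CUBIC)
    for u in range(0,w,20): cv2.line(c,(u*k,0),(u*k,6),(0,255,255),1);cv2.putText(c,str(x+u),(u*k,16),0,.35,(0,255,255),1)
    for v in range(20,h,20): cv2.line(c,(0,v*k),(6,v*k),(0,255,255),1);cv2.putText(c,str(y+v),(8,v*k),0,.35,(0,255,255),1)
    return c
cv2.imwrite("pics/tote.png",np.vstack([crop(a,400,260,200,75*2-30,4)[:, :800][:480], ])) 
cv2.imwrite("pics/tray.png",crop(a,210,120,200,150,4))
cv2.imwrite("pics/sidec.png",crop(b,265,130,180,150,4)) 
cv2.imwrite("pics/sidet.png",crop(b,265,330,180,150,4))
```

```text
(no output)
```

View pics/tote.png

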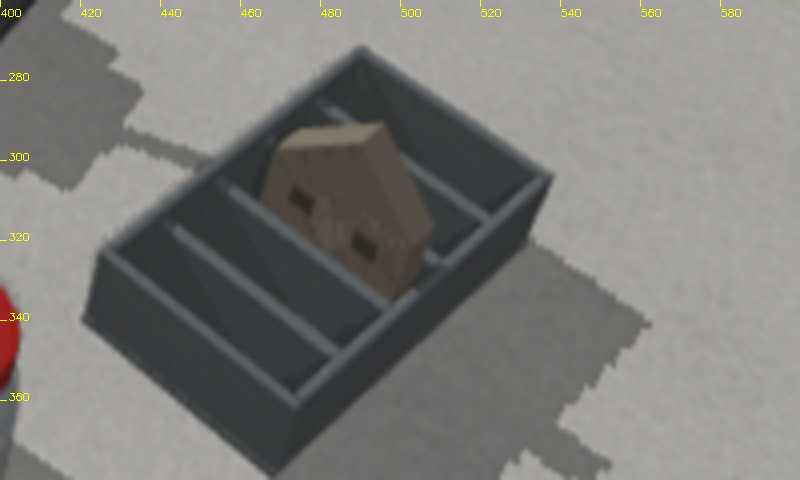

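View pics/tray.png

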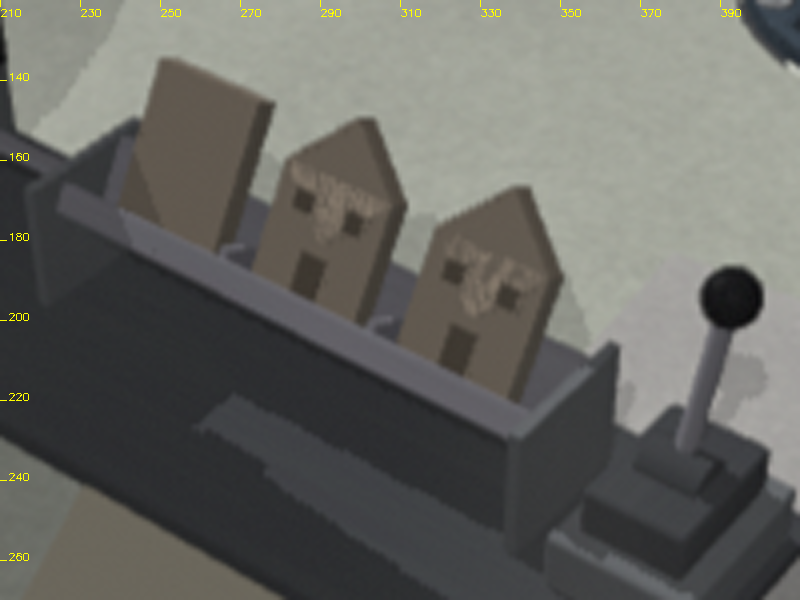

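View pics/sidec.png

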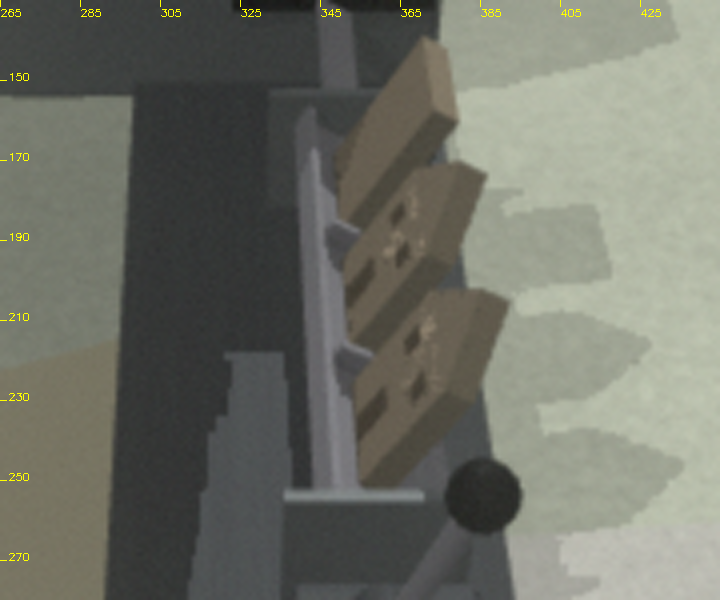

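View pics/sidet.png

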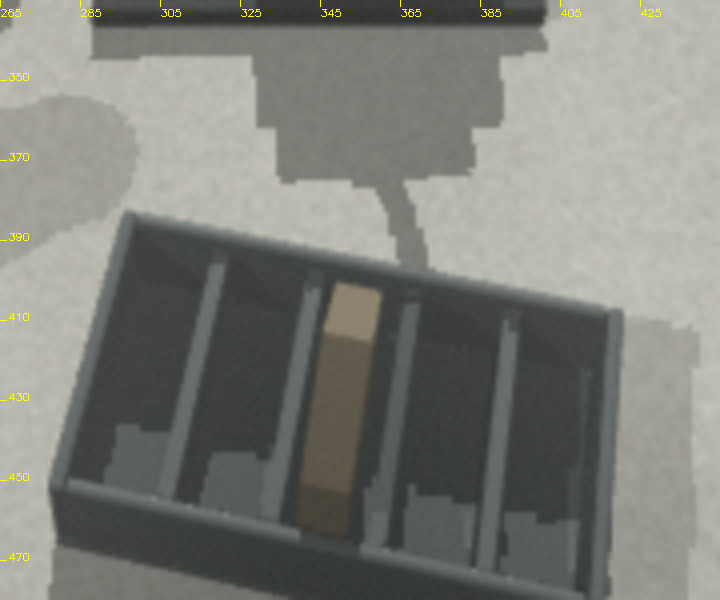

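The crops give the tote rim corners, the tray end wall, the gable apexes and the ball centres, for example the ball at scene (393,194.5) and side (386,253.8). Now I'll triangulate them.

```bash
cat > h.py <<'E'
import numpy as np,cv2
from cell import arm
def ray(c,uv):
    d=np.array([(uv[0]-c["cx"])/c["fx"],(uv[1]-c["cy"])/c["fy"],1]); R=np.array(c["R"]);return -R.T@np.array(c["t"]),R.T@d
def tri(c1,u1,c2,u2):
    o1,d1=ray(c1,u1);o2,d2=ray(c2,u2)
    s=np.linalg.lstsq(np.c_[d1,-d2],o2-o1,rcond=None)[0]
    p,q=o1+s[0]*d1,o2+s[1]*d2
    return (p+q)/2,np.linalg.norm(p-q)
def onz(c,uv,z):
    o,d=ray(c,uv);return o+d*(z-o[2])/d[2]
E
python3 - <<'E'
from h import *
A=arm.read_camera("scene");B=arm.read_camera("side")
P=dict(ball=((393,194.5),(386,253.8)),toteA=((490.5,271.8),(420.3,407.8)),toteD=((425,322),(296.8,383)),toteC=((474,361.5),(278.5,452)),
 wall_mx=((364.5,206.3),(370.8,253.3)),wall_px=((338,229.3),(336.3,253.3)),
 ap1=((300.7,149.8),(373.3,171.3)),ap2=((339.5,166.8),(373.3,202.5)))
for k,v in P.items(): X,e=tri(A,v[0],B,v[1]);print(k,np.round(X*1000,1),round(e*1000,1))
for n,uv in dict(A=(490.5,271.8),B=(538.3,303.8),C=(474,361.5),D=(425,322)).items(): print("scene",n,np.round(onz(A,uv,.045)*1000,1))
for n,uv in dict(A=(420.3,407.8),C=(278.5,452),D=(296.8,383)).items(): print("side",n,np.round(onz(B,uv,.045)*1000,1))
# base plate front edge / lip, scene & side
for z in(.0,.012): print("baseplate side",z,np.round(onz(B,(289,334),z)*1000,1),np.round(onz(B,(401,333),z)*1000,1),np.round(onz(B,(298,151),z)*1000,1))
E
```

```text
ball [480.5 104.6 139.6] 2.2
toteA [452.  278.1  44.3] 2.7
toteD [604.4 238.8  44.4] 0.8
toteC [625.3 324.2  43.5] 1.2
wall_mx [492.9  63.3 100.8] 1.7
wall_px [543.1  44.   79.3] 2.9
ap1 [476.2 -79.1 145.9] 1.9
ap2 [486.8   7.7 152.8] 3.0
scene A [453.8 279.5  45. ]
scene B [474.4 363.7  45. ]
scene C [626.8 324.9  45. ]
scene D [605.1 239.3  45. ]
side A [451.6 277.1  45. ]
side C [625.1 324.1  45. ]
side D [604.2 238.7  45. ]
baseplate side 0.0 [618.  133.5   0. ] [447.5 137.5   0. ] [ 604.9 -362.4    0. ]
baseplate side 0.012 [617.3 141.6  12. ] [450.3 145.5  12. ] [ 604.4 -344.1   12. ]
```

The tote fits: 157 mm along one side, yaw about -14.4°, centre about (539,301). My wall and apex correspondences look mismatched, so I'll fit the tray's plaques as a known model in both views.

Run:
```python
from h import *
from scipy.optimize import least_squares
A=arm.read_camera("scene");B=arm.read_camera("side")
def proj(c,X): q=np.array(c["R"])@X+np.array(c["t"]);return np.array([c["fx"]*q[0]/q[2]+c["cx"],c["fy"]*q[1]/q[2]+c["cy"]])
f,b=7,-7
O=[(A,85,(f,0,90),(339.5,166.8)),(A,85,(f,-30,60),(318.75,178)),(A,85,(b,30,60),(350.5,188.75)),(A,85,(b,0,90),(342,166.75)),
(A,0,(f,0,90),(300.75,149.5)),(A,0,(f,-30,60),(281.75,159.5)),(A,0,(b,30,60),(311.5,171.75)),
(A,-85,(f,-30,78),(250,134.5)),(A,-85,(f,30,78),(275.5,145.75)),(A,-85,(b,30,78),(278.25,145.75)),
(B,85,(f,0,90),(385.75,202.5)),(B,85,(b,0,90),(392,205)),(B,85,(b,30,60),(383,228.75)),
(B,0,(f,0,90),(380,170.5)),(B,0,(b,0,90),(386.75,173.5)),(B,0,(b,30,60),(375,195.5)),
(B,-85,(f,30,78),(373.75,158.75)),(B,-85,(b,30,78),(379.5,160.5)),(B,-85,(f,-30,78),(372,140))]
s,c=.5,np.sqrt(.75)
def X(p,lane,q):
    x,y,yaw,z=p; xl=q[0]*c-q[2]*s; zl=q[0]*s+q[2]*c; yl=lane+q[1]
    return np.array([x+np.cos(yaw)*xl-np.sin(yaw)*yl,y+np.sin(yaw)*xl+np.cos(yaw)*yl,z+zl])/1000
F=lambda p:np.concatenate([proj(k,X(p,l,q))-u for k,l,q,u in O])
r=least_squares(F,[530,-90,0,60],x_scale=[10,10,.05,10],loss="soft_l1")
p=r.x;print(p,np.degrees(p[2]));print(np.round(F(p).reshape(-1,2),1).tolist())
for l in(0,85,-85):print(l,"bottom",np.round(X(p,l,(0,0,0))*1000,1),"apex",np.round(X(p,l,(0,0,90))*1000,1))
```

```text
[ 5.01598383e+02 -9.39485960e+01 -4.12494206e-02  5.42243486e+01] -2.3634177085385786
[[-0.9, 0.1], [0.2, -1.3], [0.7, 1.1], [0.6, 0.2], [-1.4, -0.4], [-0.4, -0.5], [0.3, -0.4], [-0.8, -1.2], [-1.8, -1.1], [-0.1, -0.8], [-0.9, 1.1], [0.2, 2.1], [-0.3, 3.7], [0.1, 0.4], [0.2, 0.8], [3.1, 2.1], [-0.2, -1.4], [0.5, 0.2], [-0.9, -1.0]]
0 bottom [501.6 -93.9  54.2] apex [456.6 -92.1 132.2]
85 bottom [505.1  -9.   54.2] apex [460.1  -7.2 132.2]
-85 bottom [ 498.1 -178.9   54.2] apex [ 453.1 -177.   132.2]
```

Request:
{"name": "play_rows", "arguments": {
  "commands": "0 0 0 0.278;0 0 0 0.278;0 0 0 0.278;0 0 0 0.278;0 0 0 0.278;0 0 0 0.278;0 0 0 0.278;0 0 0 0.276",
  "grip": 0,
  "force": 30
}}

```text
t: 1.8
position: [0.2278, 0.473, 0.2313]
tcp_rot: [[0.047, 0.999, 0.0], [0.999, -0.047, -0.0], [-0.0, 0.0, -1.0]]
wrist_force: [-0.9, 0.6, 0.5]
gripper_width: 0.0002
grip_force: 0.0
```

Request:
{"name": "play_rows", "arguments": {
  "commands": "-0.2 0.116 0 0;-0.2 0.116 0 0;-0.2 0.116 0 0;-0.2 0.116 0 0;-0.2 0.116 0 0;-0.2 0.116 0 0;-0.2 0.116 0 0;-0.2 0.116 0 0;-0.2 0.116 0 0;0 0 0.2 0;0 0 0.2 0;0 0 0.18 0"
}}

```text
t: 3.0
position: [0.4215, 0.1039, 0.114]
tcp_rot: [[0.043, 0.999, 0.0], [0.999, -0.043, 0.0], [0.0, 0.0, -1.0]]
wrist_force: [0.8, -0.3, -0.1]
gripper_width: -0.0001
grip_force: 0.0
```

Request:
{"name": "play_rows", "arguments": {
  "commands": "0 0.15 0 0;0 0.1 0 0;0 0.1 0 0;0 0.08 0 0;0 0 0 0"
}}

```text
t: 3.5
position: [0.5091, 0.101, 0.115]
tcp_rot: [[0.042, 0.999, 0.001], [0.999, -0.042, -0.0], [0.0, 0.001, -1.0]]
wrist_force: [0.8, 0.5, 0.2]
gripper_width: 0.0
grip_force: 0.0
```

Request:
{"name": "play_rows", "arguments": {
  "commands": "0 0.03 0 0;0 0.03 0 0;0 0 0 0"
}}

```text
t: 3.8
position: [0.5192, 0.1005, 0.1153]
tcp_rot: [[0.041, 0.999, -0.001], [0.999, -0.041, -0.0], [-0.0, -0.001, -1.0]]
wrist_force: [0.4, -0.4, 0.2]
gripper_width: 0.0001
grip_force: 0.1
```

Run:
```python
from h import *
B=arm.read_camera("side");cv2.imwrite("pics/lev.png",cv2.resize(B["img"][130:340,265:445,::-1],None,fx=2.8,fy=2.8))
A=arm.read_camera("scene")
for p in(A,B):print([(round(d["p"],2),np.round(d["centre"],3).tolist()) for d in arm.search_frame("run_lever_tip",p)][:3])
```

```text
[(0.67, [0.549, 0.106, 0.139])]
[(0.59, [0.543, 0.107, 0.137])]
```

View pics/lev.png

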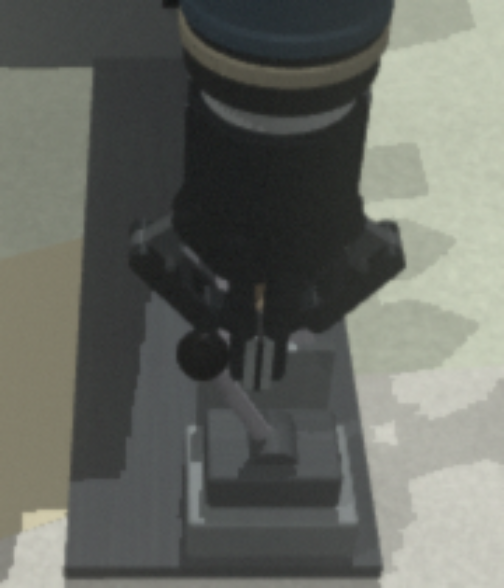

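The lever is leaning well over to +x, with the ball at crop (203,355). I'll push on to the hard stop, watching the force.

Request:
{"name": "play_rows", "arguments": {
  "commands": "0 0.025 0 0;0 0.02 0 0;0 0 0 0"
}}

```text
t: 4.3
position: [0.5205, 0.1004, 0.115]
tcp_rot: [[0.04, 0.999, -0.014], [0.999, -0.04, 0.001], [0.0, -0.014, -1.0]]
wrist_force: [-32.8, 3.5, 23.6]
gripper_width: -0.0001
grip_force: 16.7
```

Hard stop reached: the position stalls at x=0.5205 with about 33 N. Backing off and going up.

Request:
{"name": "play_rows", "arguments": {
  "commands": "0 -0.1 0 0;0 -0.15 0 0;0 0 -0.2 0;0 0 -0.2 0;-0.18 0 0 0;-0.18 0 0 0;-0.18 0 0 0;0 0 0 0",
  "grip": 0.75
}}

```text
t: 5.1
position: [0.4739, -0.0087, 0.1957]
tcp_rot: [[0.045, 0.999, 0.001], [0.999, -0.045, -0.001], [-0.001, 0.001, -1.0]]
wrist_force: [0.1, 1.2, -0.5]
gripper_width: 0.0642
grip_force: 0.0
```

Run:
```python
from h import *
for n in("scene","side"):
    p=arm.read_camera(n)
    print([(round(d["p"],2),np.round(d["centre"],3).tolist()) for d in arm.search_frame("run_lever_tip",p)][:3])
```

```text
[(0.78, [0.548, 0.106, 0.138])]
[(0.57, [0.543, 0.104, 0.138])]
```

Request:
{"name": "play_rows", "arguments": {
  "commands": "0 -0.03 0.1 0;0 0 0.12 0;0 0 0.1 0;0 0 0.1 0;0 0 0.07 0;0 0 0 0"
}}

```text
t: 5.9
position: [0.4668, -0.0043, 0.0957]
tcp_rot: [[0.04, 0.999, -0.003], [0.999, -0.04, 0.0], [-0.0, -0.003, -1.0]]
wrist_force: [0.5, -0.7, 0.4]
gripper_width: 0.0639
grip_force: 0.0
```

Request:
{"name": "play_rows", "arguments": {
  "commands": "-0.022 0.06 0 0;0 0.07 -0.02 0;0 0.06 0 0;0 0 0 0"
}}

```text
t: 6.3
position: [0.5084, -0.0114, 0.102]
tcp_rot: [[0.041, 0.999, 0.003], [0.999, -0.041, -0.0], [-0.0, 0.003, -1.0]]
wrist_force: [-0.2, -0.1, -0.5]
gripper_width: 0.0641
grip_force: 0.1
```

Request:
{"name": "play_rows", "arguments": {
  "commands": "0 0 0 0;0 0 0 0;0 0 0 0;0 0 0 0;0 0 0 0;0 0 0 0;0 0 0 0;0 0 0 0",
  "grip": 0,
  "force": 30
}}

```text
t: 7.1
position: [0.5043, -0.0113, 0.1012]
tcp_rot: [[0.041, 0.999, -0.002], [0.999, -0.041, 0.0], [-0.0, -0.002, -1.0]]
wrist_force: [-5.4, 0.7, 5.2]
gripper_width: 0.0137
grip_force: 29.5
```

Run:
```python
from h import *
A=arm.read_camera("scene")["img"][90:290,200:420,::-1];B=arm.read_camera("side")["img"][90:290,250:450,::-1]
cv2.imwrite("pics/g1.png",cv2.resize(np.hstack([A,B]),None,fx=1.9,fy=1.9))
```

```text
(no output)
```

View pics/g1.png

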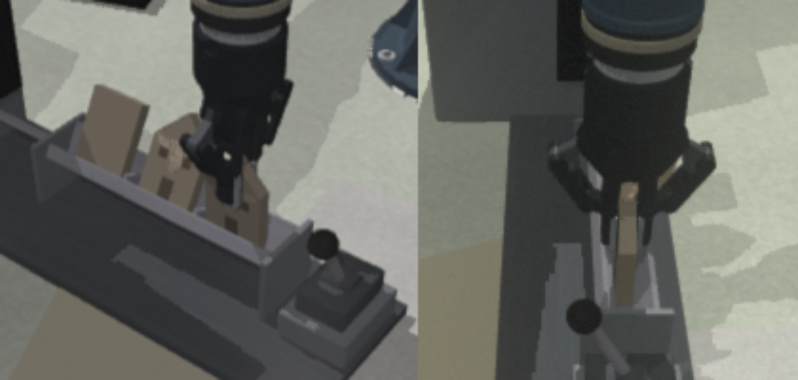

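The side view shows the plaque upright between the pads and the opening at 13.7 mm, so it is aligned. The lever stays over. Lifting and turning.

Request:
{"name": "play_rows", "arguments": {
  "commands": "0 0 -0.06 0;0 0 -0.1 0;0 0 -0.15 0;0 0 -0.2 0;0 0 -0.2 0;0 0 0 0.2;0 0 0 0.2;0 0 0 0",
  "force": 45
}}

```text
t: 8.0
position: [0.5061, -0.0114, 0.2443]
tcp_rot: [[0.25, 0.968, 0.002], [0.968, -0.25, -0.0], [0.0, 0.002, -1.0]]
wrist_force: [0.2, -0.2, -1.5]
gripper_width: 0.0133
grip_force: 45.2
```

Run:
```python
from h import *
s=arm.state();R=s["tcp_rot"];p=np.array(s["position"]);print(p,R)
A=arm.read_camera("scene");B=arm.read_camera("side");
for c in(A,B):print([(round(d["p"],2),np.round(d["centre"],3).tolist()) for d in arm.search_frame("house_a",c)][:3])
def proj(c,X): q=np.array(c["R"])@X+np.array(c["t"]);return np.array([c["fx"]*q[0]/q[2]+c["cx"],c["fy"]*q[1]/q[2]+c["cy"]])
# expected plaque wire
out=[]
for c in(A,B):
    im=c["img"][:,:,::-1].copy();u=proj(c,p);
    for h in(-.047,):
        pts=[proj(c,p+np.array(R)@np.array([a,b,-h])) for a,b in((-.03,-.007),(.03,-.007),(.03,.007),(-.03,.007))]
        cv2.polylines(im,[np.int32(np.round(np.array(pts)*16))],True,(0,255,255),1,cv2.LINE_AA,4)
    x,y=int(u[0])-90,max(0,int(u[1])-80);out.append(cv2.resize(im[y:y+180,x:x+180],(400,400),interpolation=cv2.INTER_CUBIC))
cv2.imwrite("pics/g2.png",np.hstack(out))
```

```text
[ 0.50612354 -0.01140069  0.24434548] [[ 2.49812183e-01  9.68292722e-01  1.75436917e-03]
 [ 9.68294274e-01 -2.49812264e-01 -1.76197090e-04]
 [ 2.67652574e-04  1.74276180e-03 -9.99998446e-01]]
[(0.81, [0.484, -0.088, 0.099]), (0.56, [0.514, 0.0, 0.236]), (0.55, [0.544, 0.309, 0.066])]
[(0.84, [0.547, 0.321, 0.079]), (0.81, [0.483, -0.083, 0.098]), (0.73, [0.513, 0.014, 0.254])]
```

View pics/g2.png

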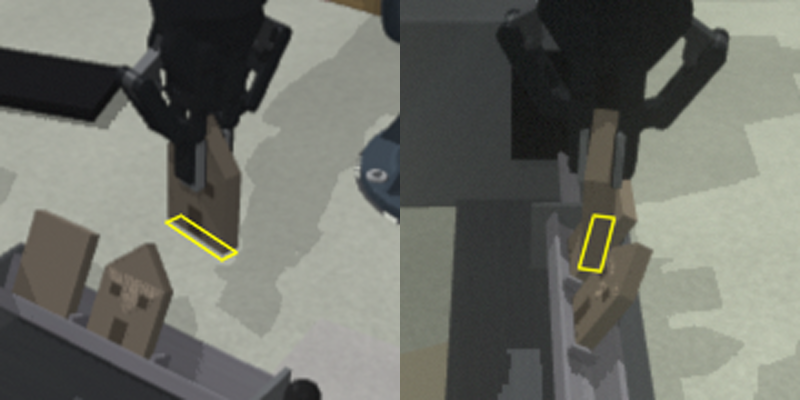

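The held plaque is upright, with its bottom at about the drawn outline, roughly 47 mm under the TCP. Moving over the far outer compartment.

Request:
{"name": "play_rows", "arguments": {
  "commands": "0.15 0.01 0 0;0.2 0.01 0 0;0.2 0.01 0 0;0.2 0.01 0 0;0.2 0.01 0 0;0.2 0.01 0 0;0.2 0.01 0 0;0.15 0.01 0 0;0.05 0 0 0;0 0 0 0;0 0 0 0"
}}

```text
t: 9.3
position: [0.5979, 0.2841, 0.243]
tcp_rot: [[0.248, 0.969, -0.001], [0.969, -0.248, -0.001], [-0.001, -0.001, -1.0]]
wrist_force: [0.6, 0.1, -2.2]
gripper_width: 0.0138
grip_force: 45.1
```

```bash
cat > ov.py <<'E'
from h import *
import sys
s=arm.state();R=np.array(s["tcp_rot"]);p=np.array(s["position"]);print(p,np.degrees(np.arctan2(R[1,1],R[0,1])),s["wrist_force"])
A=arm.read_camera("scene");B=arm.read_camera("side")
def proj(c,X): q=np.array(c["R"])@X+np.array(c["t"]);return np.array([c["fx"]*q[0]/q[2]+c["cx"],c["fy"]*q[1]/q[2]+c["cy"]])
out=[]
for c,(x,y) in((A,(390,170)),(B,(250,240))):
    im=c["img"][:,:,::-1].copy()
    for z in(.045,p[2]-.047):
        pts=[proj(c,np.r_[(p+R@np.array([a,b,0]))[:2],z]) for a,b in((-.03,-.007),(.03,-.007),(.03,.007),(-.03,.007))]
        cv2.polylines(im,[np.int32(np.round(np.array(pts)*16))],True,(0,255,255),1,cv2.LINE_AA,4)
    out.append(cv2.resize(im[y:y+240,x:x+200],(400,480),interpolation=cv2.INTER_CUBIC))
cv2.imwrite(sys.argv[1],np.hstack(out))
E
python3 ov.py pics/p1.png
```

```text
[0.59787628 0.28413446 0.24300743] -14.345631376300734 [ 0.64557314  0.14884507 -2.23870386]
```

View pics/p1.png

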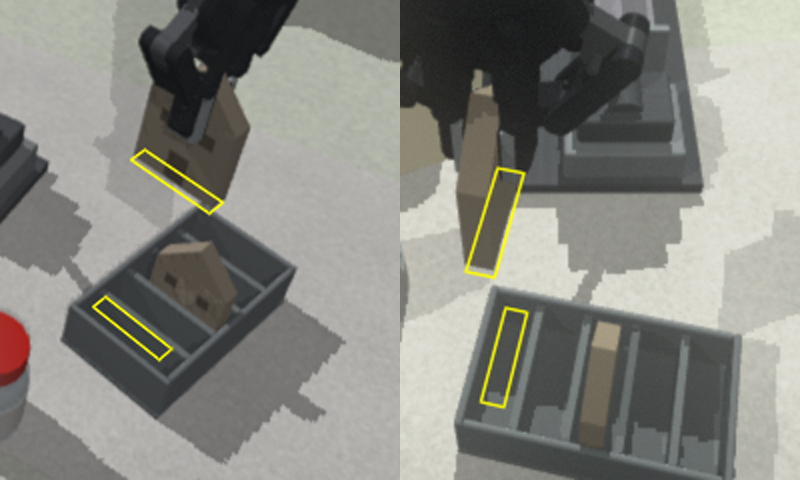

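The outline at rim height sits centred in the far outer compartment in both views, with the plaque above it. Lowering in stages on force.

Request:
{"name": "play_rows", "arguments": {
  "commands": "0 0.004 0.2 0;0 0 0.2 0;0 0 0.2 0;0 0 0.13 0;0 0 0 0"
}}

```text
t: 9.9
position: [0.5967, 0.2824, 0.0939]
tcp_rot: [[0.249, 0.968, -0.006], [0.968, -0.249, -0.003], [-0.004, -0.005, -1.0]]
wrist_force: [-0.6, 0.7, -1.8]
gripper_width: 0.0135
grip_force: 45.1
```

Request:
{"name": "play_rows", "arguments": {
  "commands": "0 0 0.04 0;0 0 0.04 0;0 0 0.04 0;0 0 0.03 0;0 0 0 0"
}}

```text
t: 10.4
position: [0.5986, 0.2846, 0.0666]
tcp_rot: [[0.248, 0.969, -0.001], [0.969, -0.248, -0.001], [-0.001, -0.001, -1.0]]
wrist_force: [-0.5, 0.5, -1.8]
gripper_width: 0.0131
grip_force: 45.1
```

Request:
{"name": "play_rows", "arguments": {
  "commands": "0 0 0.02 0;0 0 0.02 0;0 0 0.01 0;0 0 0 0;0 0 0 0"
}}

```text
t: 10.9
position: [0.599, 0.2848, 0.0573]
tcp_rot: [[0.248, 0.969, -0.0], [0.969, -0.248, -0.0], [-0.0, -0.0, -1.0]]
wrist_force: [-0.6, -0.5, -0.8]
gripper_width: 0.0135
grip_force: 45.1
```

Request:
{"name": "play_rows", "arguments": {
  "commands": "0 0 0.01 0;0 0 0 0"
}}

```text
t: 11.1
position: [0.5989, 0.2847, 0.0551]
tcp_rot: [[0.248, 0.969, -0.0], [0.969, -0.248, -0.0], [-0.0, -0.0, -1.0]]
wrist_force: [0.1, 0.6, -2.2]
gripper_width: 0.0133
grip_force: 45.1
```

Request:
{"name": "play_rows", "arguments": {
  "commands": "0 0 0.01 0;0 0 0 0"
}}

```text
t: 11.3
position: [0.5989, 0.2847, 0.053]
tcp_rot: [[0.248, 0.969, -0.0], [0.969, -0.248, -0.0], [-0.0, -0.0, -1.0]]
wrist_force: [0.4, 0.6, -1.5]
gripper_width: 0.0133
grip_force: 45.1
```

Request:
{"name": "play_rows", "arguments": {
  "commands": "0 0 0.008 0;0 0 0 0"
}}

```text
t: 11.5
position: [0.5989, 0.2847, 0.0515]
tcp_rot: [[0.248, 0.969, -0.0], [0.969, -0.248, -0.0], [-0.0, -0.0, -1.0]]
wrist_force: [-0.1, 0.1, -0.9]
gripper_width: 0.0131
grip_force: 45.1
```

Request:
{"name": "play_rows", "arguments": {
  "commands": "0 0 0.006 0;0 0 0 0"
}}

```text
t: 11.7
position: [0.5989, 0.2847, 0.0503]
tcp_rot: [[0.248, 0.969, -0.0], [0.969, -0.248, -0.0], [-0.0, -0.0, -1.0]]
wrist_force: [0.1, -0.7, -2.2]
gripper_width: 0.0136
grip_force: 45.1
```

Request:
{"name": "play_rows", "arguments": {
  "commands": "0 0 0.006 0;0 0 0 0"
}}

```text
t: 11.9
position: [0.5989, 0.2847, 0.0491]
tcp_rot: [[0.248, 0.969, -0.0], [0.969, -0.248, -0.0], [-0.0, -0.0, -1.0]]
wrist_force: [0.0, 0.6, -1.4]
gripper_width: 0.0134
grip_force: 45.1
```

Request:
{"name": "play_rows", "arguments": {
  "commands": "0 0 0.005 0;0 0 0 0"
}}

```text
t: 12.1
position: [0.5989, 0.2847, 0.0481]
tcp_rot: [[0.248, 0.969, -0.0], [0.969, -0.248, -0.0], [-0.0, -0.0, -1.0]]
wrist_force: [-0.4, -0.5, -0.7]
gripper_width: 0.0135
grip_force: 45.1
```

Request:
{"name": "play_rows", "arguments": {
  "commands": "0 0 0.005 0;0 0 0 0"
}}

```text
t: 12.3
position: [0.599, 0.2848, 0.0479]
tcp_rot: [[0.248, 0.969, 0.0], [0.969, -0.248, 0.0], [0.0, 0.0, -1.0]]
wrist_force: [-1.9, -0.9, 3.4]
gripper_width: 0.0133
grip_force: 45.9
```

Request:
{"name": "play_rows", "arguments": {
  "commands": "0 0 0.005 0;0 0 0 0"
}}

```text
t: 12.5
position: [0.5991, 0.2848, 0.0478]
tcp_rot: [[0.248, 0.969, 0.001], [0.969, -0.248, 0.0], [0.001, 0.001, -1.0]]
wrist_force: [-5.3, -1.4, 12.3]
gripper_width: 0.0136
grip_force: 47.2
```

Contact at TCP z=0.048, i.e. the plaque on the tote floor. Releasing.

Request:
{"name": "play_rows", "arguments": {
  "commands": "0 0 -0.006 0;0 0 0 0"
}}

```text
t: 12.7
position: [0.5992, 0.2849, 0.0478]
tcp_rot: [[0.248, 0.969, 0.0], [0.969, -0.248, 0.0], [0.0, 0.0, -1.0]]
wrist_force: [-0.8, 0.2, 4.7]
gripper_width: 0.0136
grip_force: 46.0
```

Request:
{"name": "play_rows", "arguments": {
  "commands": "0 0 0 0;0 0 0 0;0 0 0 0;0 0 0 0;0 0 -0.02 0;0 0 -0.05 0;0 0 -0.1 0;0 0 -0.2 0;0 0 -0.2 0;0 0 -0.2 0;0 0 0 0",
  "grip": 0.4
}}

```text
t: 13.8
position: [0.6013, 0.2859, 0.2088]
tcp_rot: [[0.248, 0.969, 0.009], [0.969, -0.248, 0.004], [0.006, 0.008, -1.0]]
wrist_force: [0.7, 1.0, -0.9]
gripper_width: 0.0343
grip_force: 0.0
```

```bash
cat > w.py <<'E'
from h import *
for n in("scene","side"):
    p=arm.read_camera(n)
    for l in("house_a","tote","jar","blank"): print(n,l,[(round(d["p"],2),np.round(d["centre"],3).tolist()) for d in arm.search_frame(l,p)][:5])
E
python3 w.py
```

```text
scene house_a [(0.88, [0.547, 0.309, 0.067]), (0.69, [0.486, -0.092, 0.095]), (0.63, [0.604, 0.287, 0.068]), (0.51, [0.556, 0.311, 0.032])]
scene tote []
scene jar [(0.91, [0.71, 0.228, 0.069]), (0.23, [0.485, -0.174, 0.092])]
scene blank [(0.72, [0.606, 0.287, 0.068]), (0.61, [0.484, -0.175, 0.094])]
side house_a [(0.85, [0.599, 0.294, 0.066]), (0.66, [0.483, -0.086, 0.096]), (0.59, [0.544, 0.322, 0.078])]
side tote [(0.93, [0.527, 0.305, 0.019]), (0.49, [0.485, 0.021, 0.06])]
side jar [(0.88, [0.686, 0.235, 0.075])]
side blank [(0.69, [0.483, -0.167, 0.103]), (0.23, [0.536, 0.105, 0.12])]
```

Request:
{"name": "play_rows", "arguments": {
  "commands": "0 0 0 -0.2;0 0 0 -0.2;-0.21 -0.066 0 0;-0.21 -0.066 0 0;-0.21 -0.066 0 0;-0.21 -0.066 0 0;-0.21 -0.066 0 0;-0.21 -0.066 0 0;-0.21 -0.066 0 0;-0.21 -0.066 0 0;-0.21 -0.066 0 0;0 0 0 0",
  "grip": 0.75,
  "force": 30
}}

```text
t: 15.5
position: [0.4628, -0.0917, 0.2016]
tcp_rot: [[0.046, 0.999, -0.001], [0.999, -0.046, -0.001], [-0.001, -0.001, -1.0]]
wrist_force: [1.3, 0.6, 0.1]
gripper_width: 0.0642
grip_force: 0.0
```

Request:
{"name": "play_rows", "arguments": {
  "commands": "0 0.005 0.12 0;0 0 0.12 0;0 0 0.12 0;0 0 0.1 0;0 0 0.07 0;0 0 0 0"
}}

```text
t: 16.1
position: [0.4644, -0.0874, 0.0938]
tcp_rot: [[0.041, 0.999, -0.004], [0.999, -0.041, 0.001], [0.001, -0.004, -1.0]]
wrist_force: [0.4, 0.2, 0.4]
gripper_width: 0.0644
grip_force: 0.0
```

Request:
{"name": "play_rows", "arguments": {
  "commands": "-0.022 0.06 0 0;0 0.07 -0.035 0;0 0.055 0 0;0 0 0 0"
}}

```text
t: 16.5
position: [0.5049, -0.0943, 0.1032]
tcp_rot: [[0.041, 0.999, 0.003], [0.999, -0.041, -0.001], [-0.0, 0.003, -1.0]]
wrist_force: [0.6, -0.4, 0.5]
gripper_width: 0.064
grip_force: 0.1
```

Request:
{"name": "play_rows", "arguments": {
  "commands": "0 0 0 0;0 0 0 0;0 0 0 0;0 0 0 0;0 0 0 0;0 0 0 0;0 0 0 0;0 0 0 0",
  "grip": 0
}}

```text
t: 17.3
position: [0.5016, -0.0939, 0.1025]
tcp_rot: [[0.041, 0.999, -0.001], [0.999, -0.041, 0.0], [-0.0, -0.001, -1.0]]
wrist_force: [-4.7, 0.2, 4.9]
gripper_width: 0.0138
grip_force: 30.6
```

Request:
{"name": "play_rows", "arguments": {
  "commands": "0 0 -0.06 0;0 0 -0.1 0;0 0 -0.15 0;0 0 -0.2 0;0 0 -0.2 0;0 0 0 0.2;0 0 0 0.2;0 0 0 0",
  "force": 45
}}

```text
t: 18.1
position: [0.5031, -0.094, 0.2455]
tcp_rot: [[0.25, 0.968, 0.002], [0.968, -0.25, -0.0], [0.0, 0.002, -1.0]]
wrist_force: [0.9, 0.2, -1.5]
gripper_width: 0.0134
grip_force: 45.0
```

Request:
{"name": "play_rows", "arguments": {
  "commands": "0.15 -0.05 0 0;0.22 -0.069 0 0;0.22 -0.069 0 0;0.22 -0.069 0 0;0.22 -0.069 0 0;0.22 -0.069 0 0;0.22 -0.069 0 0;0.22 -0.069 0 0;0.2 -0.065 0 0;0.065 -0.02 0 0;0 0 0 0;0 0 0 0"
}}

```text
t: 19.3
position: [0.4797, 0.315, 0.2444]
tcp_rot: [[0.246, 0.969, -0.0], [0.969, -0.246, -0.001], [-0.001, -0.0, -1.0]]
wrist_force: [-0.8, -0.8, -1.6]
gripper_width: 0.0135
grip_force: 44.9
```

```bash
python3 w.py; python3 -c "
from h import *
s=arm.state();R=np.array(s['tcp_rot']);p=np.array(s['position']);print(p,np.round(R[:2,:2].T@(np.array([.4789,.3156])-p[:2])*1000,1))"
```

```text
scene house_a [(0.97, [0.605, 0.288, 0.068]), (0.86, [0.547, 0.306, 0.064]), (0.6, [0.49, 0.322, 0.24])]
scene tote [(0.74, [0.556, 0.311, 0.031])]
scene jar [(0.63, [0.709, 0.227, 0.068])]
scene blank [(0.66, [0.482, -0.171, 0.092])]
side house_a [(0.94, [0.6, 0.297, 0.069]), (0.7, [0.545, 0.321, 0.079]), (0.59, [0.484, 0.332, 0.264])]
side tote []
side jar [(0.94, [0.688, 0.235, 0.078])]
side blank [(0.84, [0.482, -0.165, 0.096])]
[0.47985637 0.31514526 0.24458659] [ 0.2 -1. ]
```

Request:
{"name": "play_rows", "arguments": {
  "commands": "0 -0.004 0.2 0;0 0 0.2 0;0 0 0.2 0;0 0 0.13 0;0 0 0 0"
}}

```text
t: 20.3
position: [0.4768, 0.3142, 0.095]
tcp_rot: [[0.248, 0.969, -0.006], [0.969, -0.248, -0.004], [-0.005, -0.004, -1.0]]
wrist_force: [0.7, -1.3, -1.3]
gripper_width: 0.0136
grip_force: 44.9
```

Request:
{"name": "play_rows", "arguments": {
  "commands": "0 0 0.04 0;0 0 0.04 0;0 0 0.04 0;0 0 0.03 0;0 0 0 0"
}}

```text
t: 20.8
position: [0.4787, 0.3155, 0.0679]
tcp_rot: [[0.248, 0.969, -0.001], [0.969, -0.248, -0.001], [-0.001, -0.001, -1.0]]
wrist_force: [-0.3, 0.7, -0.7]
gripper_width: 0.0133
grip_force: 44.9
```

Request:
{"name": "play_rows", "arguments": {
  "commands": "0 0 0.03 0;0 0 0.02 0;0 0 0.015 0;0 0 0 0;0 0 0 0"
}}

```text
t: 21.3
position: [0.479, 0.3157, 0.0555]
tcp_rot: [[0.248, 0.969, -0.0], [0.969, -0.248, -0.0], [-0.0, -0.0, -1.0]]
wrist_force: [-0.2, -0.4, -0.2]
gripper_width: 0.0134
grip_force: 44.9
```

Contact is expected near 0.049; lowering in small steps.

Request:
{"name": "play_rows", "arguments": {
  "commands": "0 0 0.012 0;0 0 0.01 0;0 0 0 0;0 0 0 0"
}}

```text
t: 21.7
position: [0.4789, 0.3156, 0.051]
tcp_rot: [[0.248, 0.969, -0.0], [0.969, -0.248, -0.0], [-0.0, -0.0, -1.0]]
wrist_force: [0.5, -0.2, -0.2]
gripper_width: 0.0137
grip_force: 44.9
```

Request:
{"name": "play_rows", "arguments": {
  "commands": "0 0 0.007 0;0 0 0 0;0 0 0 0"
}}

```text
t: 22.0
position: [0.4789, 0.3156, 0.0497]
tcp_rot: [[0.248, 0.969, -0.0], [0.969, -0.248, -0.0], [-0.0, -0.0, -1.0]]
wrist_force: [-0.2, 0.6, -1.7]
gripper_width: 0.0133
grip_force: 44.9
```

Request:
{"name": "play_rows", "arguments": {
  "commands": "0 0 0.005 0;0 0 0 0;0 0 0 0"
}}

```text
t: 22.3
position: [0.4791, 0.3157, 0.0491]
tcp_rot: [[0.248, 0.969, 0.0], [0.969, -0.248, 0.0], [0.0, 0.0, -1.0]]
wrist_force: [-2.0, -1.1, 5.3]
gripper_width: 0.0132
grip_force: 45.7
```

Contact at z=0.049. Releasing and retreating.

Request:
{"name": "play_rows", "arguments": {
  "commands": "0 0 0 0;0 0 0 0;0 0 0 0;0 0 0 0;0 0 -0.02 0;0 0 -0.05 0;0 0 -0.1 0;0 0 -0.2 0;0 0 -0.2 0;0 -0.2 -0.2 0;0 -0.2 0 0;0 0 0 0",
  "grip": 0.4
}}

```text
t: 23.5
position: [0.403, 0.3352, 0.2005]
tcp_rot: [[0.246, 0.969, 0.001], [0.969, -0.246, 0.002], [0.002, 0.0, -1.0]]
wrist_force: [-0.2, -0.5, 0.8]
gripper_width: 0.0343
grip_force: 0.0
```

```bash
python3 w.py
python3 - <<'E'
from h import *
for n in("scene","side"):
    p=arm.read_camera(n);print([(round(d["p"],2),np.round(d["centre"],3).tolist()) for d in arm.search_frame("run_lever_tip",p)][:2])
E
```

```text
scene house_a [(0.97, [0.483, 0.313, 0.067]), (0.95, [0.607, 0.286, 0.067]), (0.9, [0.545, 0.308, 0.063])]
scene tote [(0.65, [0.565, 0.307, 0.034])]
scene jar [(0.79, [0.71, 0.228, 0.069]), (0.61, [0.565, 0.31, 0.031])]
scene blank [(0.61, [0.483, -0.173, 0.094])]
side house_a [(0.89, [0.483, 0.328, 0.074]), (0.85, [0.544, 0.321, 0.078]), (0.67, [0.6, 0.297, 0.07]), (0.34, [0.482, -0.165, 0.098])]
side tote [(0.95, [0.541, 0.304, 0.021])]
side jar [(0.71, [0.687, 0.231, 0.076])]
side blank [(0.71, [0.483, -0.165, 0.1]), (0.65, [0.538, 0.108, 0.135])]
[(0.85, [0.549, 0.105, 0.137]), (0.61, [0.569, 0.312, 0.034])]
[(0.61, [0.543, 0.105, 0.135])]
```

Three plaques are standing in the tote at matching heights. The blank, jar and house_c have not moved, and the lever is over.

```bash
python3 -c "
from cell import arm
print(arm.job_done())"
```

```text
the job is handed in; nothing more can be done
None
```

I stopped the press first, pushing its lever to the hard stop, then set both house plaques upright in the tote's two outer compartments and handed the job in at about 24 s; the cameras showed the blank, house_c and jar unmoved.

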